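# Release and push off the filter cover of a bench unit

## Task

On the low filter unit, press the snap tab in front of the square filter cover straight down as far as it goes (it stays down), then push the released cover by its upright rib along the guide rails, until it is completely off its seat and past the tab, lying flat on the open landing at that end of the unit. Use only the fingertips or the outside of the fingers: do not pinch, lift or tip the cover, and leave the other things where they are.

Things in the scene. Friction and masses are not known exactly. Their poses are not given: they have to be found in the camera images.
- unit: Fixed low grey filter unit. Origin on the bench surface; +y is the direction in which the cover is pushed off. Flat deck 50 mm above the origin, x -60 to +130, y -150 to +170 mm. Along x = 0, towards +y: bare deck, 5 mm high back stop (y -107 to -101.5), seat with the cover (y -100 to -20), snap tab (y -18 to +22), bare landing. Small things stand on the strip x above +60.
- landing (a point): Middle of the bare landing on the unit's deck, at unit x = 0, y = +94 mm, z = 50 mm. The landing runs from y +22 to a 6 mm high end rim at y +165 mm. At this point the cover's origin is well off the seat.
- lane (a point): Middle of the cover's seat at deck height (unit x = 0, y = -60, z = 50 mm). Two guide rails beside it, 12 mm high above the deck and 8 mm wide, run at x -50 to -42 and +42 to +50 mm, y -105 to -4 mm. The filter well lies under the cover.
- tab (a joint): Vertical travel of the snap tab, m: 0 = standing up and blocking the cover (top 13 mm above the deck), 0.012 = fully pressed in (top 1 mm above the deck). It is free only beyond about 0.0095. Pressing it takes about 4 N, more when pressed fast; it has no return spring and stays where it is pushed.
- tab_press (a point): Point on the top face of the snap tab (a white block 30 mm (x) by 40 mm (y) in plan), at x = 0, y = +6 mm in the unit's frame, 26 mm beyond the cover's front edge: the place to press. Moves with the tab.
- cover: Loose white filter cover, about 0.14 kg. Origin: centre of its underside, on the deck; axes as the unit's. Plate 80 x 80 mm, top 11 mm and underside 4 mm above the deck, on two 8 mm wide skids along its sides; an upright rib 52 mm wide, 6 mm thick along its rear (-y) edge reaches 29 mm above the deck. Slides freely, about 2 mm clear of each guide rail.
- rib (a point): Middle of the rear (-y) face of the cover's rib, 20 mm above the deck, 40 mm behind the cover's origin: the face to push on, towards the unit's +y.
- cup: Bystander: clear specimen jar with red cap, 36 mm wide, 48 mm tall, on the unit's shelf. Origin: centre of its underside, as for all bystanders.
- vial: Bystander: small amber vial with green cap, 24 mm wide, 42 mm tall, on the unit's shelf.
- spare: Bystander: spare black filter cartridge, 48 x 48 x 13 mm, on the unit's shelf.
- reagent: Bystander: white plastic bottle, 66 mm wide, 130 mm tall, on the bench to the left.
- tipbox: Bystander: pipette tip box with blue lid, 82 x 122 x 52 mm, on the bench to the right.
- beaker: Bystander: glass beaker, 64 mm wide, 75 mm tall, on the bench to the right.
- pen: Bystander: blue marker pen, 140 mm long, 11 mm thick, lying on the bench to the left, near the robot.
There are look-alikes about, which are no part of the job. Leave any black or pink look-alike of the cover alone.

How it is judged:
By the outcome, as a careful person would: the job done as asked, in the order asked, and still so for the second after the job is handed in, with the robot touching nothing.
It also fails if it takes over 40 s, if anything falls off the work surface, if the arm or the gripper's body presses on something with over 40 N, if the wrist force passes 120 N, or if a joint passes its speed limit or range.

## Robot

A 6-joint arm with a two-finger parallel gripper is mounted at the origin on the work surface. World frame = base frame: x ahead of the robot, y to its left, z up, the work surface at z = 0. Lengths are in m, angles in degrees, forces in N, time in s.
With the tool pointing down it reaches from about 0.3 to 0.75 m from the base axis. Payload 8.5 kg.
Tool frame: the origin (TCP) lies at the very end of the fingers, on their centre line; the grasp point (between the pads) lies 19 mm behind it (env.pinch_z is the distance from the TCP to the grasp point, in m); z points along the fingers, y is the line along which they close (so a half turn about z gives the same grasp; the last joint's range is limited). The gripper opens to 85 mm and grips with 20 to 120 N. Pads are 22 mm wide; open, the fingers measure 114 mm over their backs; the gripper's body (76 mm by 85 mm) begins 54 mm behind the grasp point. The pads swing forward as they close: fully open they stand 13 mm farther back than shut.
Start: joints at [59.513, 21.807, 74.336, -0, 83.858, -12.336], TCP at [0.171, 0.523, 0.231] pointing down, gripper open.
Joint ranges: [-178.18, 178.18], [-50.72, 133.34], [12.68, 142.11], [-81.47, 261.47], [9.98, 163.14], [-165.26, 165.26]. Speed limits (degrees/s): [136.94, 136.94, 180, 180, 180, 180].

## Interface

Orientations are given as a 3x3 rotation matrix whose columns are the frame's x, y, z axes.
In Python, from rig import env, viewer gives the robot as it stands.
- The arm moves only by the tool drive_tool, never from a script. Its argument "series" is a list of rows, each a list of 3 entries, a list of its own where there are three numbers: the shift along the tool's x, y, z in m, then the turn about the tool's z in degrees, then the finger opening in m, from 0 to 0.0854. A call has 1 to 20 rows; each row is the pose to reach, as a shift and turn from the pose commanded when the call began, along the tool's axes at that moment; what a row does not reach only later rows make up. A row lasts 1/10 s, in which the tool goes at most 50 mm and 8.59 degrees, less where a joint would pass 70% of its speed; a pose out of reach is approached as far as the arm can. A call with a gripper value outside its range is refused whole. The fingers move at their own pace and stop on an object; "newtons" is the grip in N (left out, the last holds). Time passes only in rows, so rows that repeat a pose let the fingers close. It gives the time, the measured TCP pose, the force, the opening and the grip force at its end, in the units of the state.
- env.observe(): the state, without advancing time (a new reading comes with each control period).
- viewer.get_image(name): name is "scene" or "top"; returns a dict with "img" (480x640x3 uint8, red, green, blue), "depth" (480x640 float32, m along the optical axis (not along the pixel's ray), 0 where there is no reading), "camera_matrix" (3x3 intrinsics, pixels), "rvec" (rotation vector, rad) and "tvec" (3), from world to camera coordinates, as OpenCV has them. Camera axes: x right, y down, z forward; pixel columns grow to the right and rows downward; lengths in m; the calibration is good to about 2 mm. A picture is of the moment at which its call begins.
- env.close_job(): hands the job in; it is judged then, once.
The state is a dict: "time_s": time; "q": joint angles; "qvel": joint speeds; "joint_efforts": joint torques, N m; "position": TCP position; "tool_rot": TCP orientation; "ft_force": force on the tool from outside, world axes, zero at the start; "wrist_torque": the same for the moment, N m; "grip_width": finger opening in m; "gripper_force": force on a finger pad.
Only numpy, scipy, OpenCV 4.12 (cv2) and the standard library are available. Lean on these libraries where they do the work, as an engineer would, in place of code of your own. Each camera call takes 0.05 s, during which the arm holds its last target. There are 200 camera calls.

## Working session

There is one attempt and no reset: what is moved stays moved. The work goes in short steps, Python scripts to look and compute and a tool call to move; the robot and the scene stay as the last step left them, time stands still between calls to the robot, and variables do not carry over. Pictures are saved under pics/ and viewed, at most 10 in all, crops included, and the job is handed in when it is done.

Besides the shell and the picture viewer there is one more tool, called after ">>>" as name([rows], argument=value, ...), one row to a line, values as JSON. drive_tool: Moves the arm, as the interface text tells. Its arguments: {"type":"object","properties":{"series":{"type":"array"},"newtons":{"type":"number"}},"required":["series"]}

```bash
mkdir -p pics
cat > h.py <<'E'
import numpy as np, cv2
from rig import env, viewer
def snap(n):
    d=viewer.get_image(n); return d
def p3(d,u,v,z=None):
    K=d["camera_matrix"];R=cv2.Rodrigues(np.array(d["rvec"],float))[0];t=np.array(d["tvec"],float).ravel()
    r=np.linalg.inv(K)@[u,v,1]; c=-R.T@t; w=R.T@r
    s=d["depth"][int(v),int(u)] if z is None else (z-c[2])/w[2]
    return c+s*w
E
python3 - <<'E'
from h import *
for n in("scene","top"):
    d=snap(n); cv2.imwrite(f"pics/{n}0.png",d["img"][:,:,::-1]); np.savez(f"{n}0.npz",**d)
s=env.observe(); print(s["position"],s["tool_rot"],s["ft_force"],s["time_s"])
E
```

```text
[0.17120461 0.52238309 0.2307879 ] [[-9.50249540e-01  3.11488999e-01 -6.44120901e-04]
 [ 3.11489563e-01  9.50248872e-01 -1.15497118e-03]
 [ 2.52314342e-04 -1.29814777e-03 -9.99999126e-01]] [ 0.37612323  0.53459263 -0.00122271] 0.1
```

View pics/scene0.png

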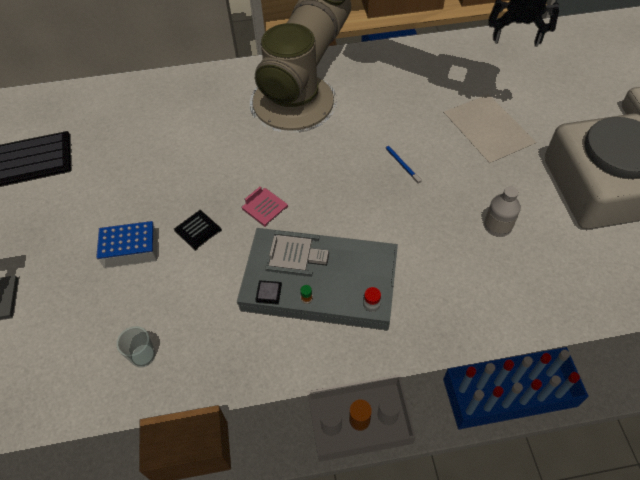

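View pics/top0.png

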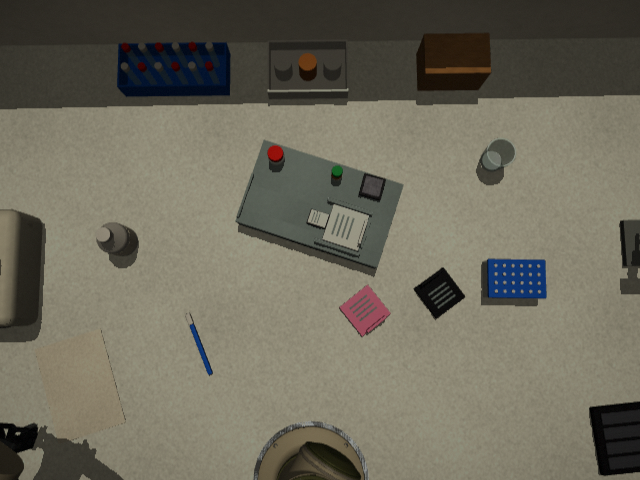

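The scene view shows the white cover at about (290,253) and the tab at (318,256). In the top view the cover is at (346,227), the tab at (317,217), and the landing is to the left. I'll enlarge the top view to read the corners.

Run:
```python
from h import *
d=np.load("top0.npz")
im=d["img"][130:280,225:415,::-1]
cv2.imwrite("pics/c1.png",cv2.convertScaleAbs(cv2.resize(im,None,fx=4,fy=4,interpolation=cv2.INTER_CUBIC),alpha=1.5))
```

```text
(no output)
```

View pics/c1.png

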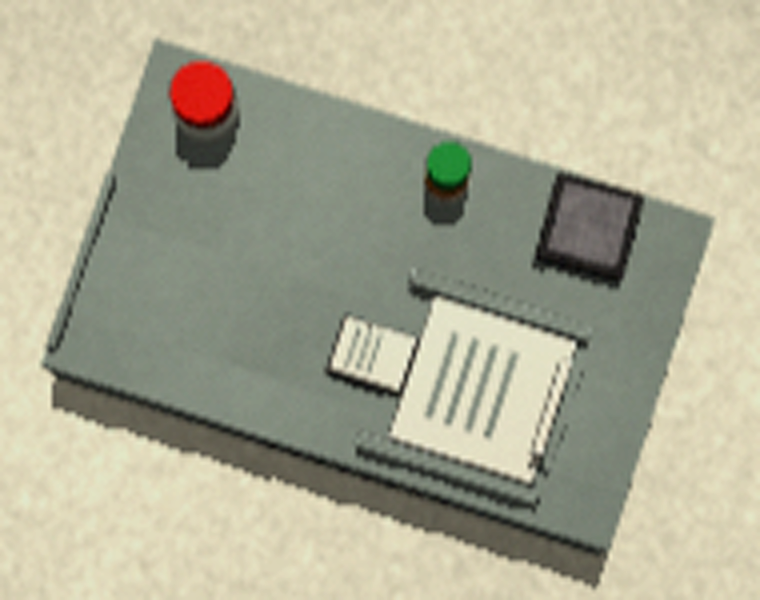

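The crop shows the deck corners at (155,39), (712,217), (604,549) and (45,367), the tab's top at about (345,316)-(418,335)-(402,392)-(330,372), and the cover to its right. I'll fit the unit pose from the corners.

Run:
```python
from h import *
d=np.load("top0.npz")
f=lambda c,z:p3(d,225+(c[0]+.5)/4-.5,130+(c[1]+.5)/4-.5,z)
C=[(155,39),(712,217),(604,549),(45,367)]
W=np.array([f(c,.05)[:2] for c in C]); U=np.array([(.13,.17),(.13,-.15),(-.06,-.15),(-.06,.17)])
wm,um=W.mean(0),U.mean(0); a=U-um;b=W-wm
th=np.arctan2((a[:,0]*b[:,1]-a[:,1]*b[:,0]).sum(),(a*b).sum())
R=np.array([[np.cos(th),-np.sin(th)],[np.sin(th),np.cos(th)]]);o=wm-R@um
print(np.degrees(th),o,"res mm",((U@R.T+o-W)*1e3).round(1).tolist(), "depthz",p3(d,280,215))
inv=lambda w:(R.T@(w[:2]-o)*1e3).round(1)
tc=[(345,316),(418,335),(402,392),(330,372)]
print("tab",[inv(f(c,.063)).tolist() for c in tc]); 
cc=[(434,297),(577,338),(391,437)]
print("cover",[inv(f(c,.061)).tolist() for c in cc])
np.savez("unit.npz",R=R,o=o,th=th)
s=env.observe();T=np.array(s["tool_rot"]);p=np.array(s["position"])
print("tool x in unit",R.T@T[:2,0],"y",R.T@T[:2,1])
for n,u in dict(tab=(0,.006),rib=(0,-.1),land=(0,.094)).items():
    w=R@u+o; print(n,w,"toolshift",T.T@(np.r_[w,.063]-p))
```

```text
-18.64578368741971 [ 0.54977505 -0.02246358] res mm [[0.3, 0.9], [0.0, -1.3], [-1.2, -2.5], [0.8, 2.9]] depthz [0.55974277 0.06011127 0.04812228]
tab [[14.5, 21.7], [16.8, -18.4], [-14.9, -19.8], [-16.6, 19.8]]
cover [[39.3, -20.1], [41.9, -99.1], [-39.3, -21.6]]
tool x in unit [-0.99996238 -0.00867002] y [-0.00867034  0.99996157]
tab [ 0.55169335 -0.0167785 ] toolshift [-0.52954479 -0.39360182  0.16816539]
rib [ 0.5178034 -0.1172149] toolshift [-0.52862577 -0.49959775  0.16830322]
land [0.57982841 0.06660266] toolshift [-0.53030776 -0.3056052   0.16805096]
```

>>> drive_tool([
  [[-0.01,-0.008,0],0.5,0],
  [[-0.03,-0.023,0],0.5,0],
  [[-0.06,-0.045,0],0.5,0],
  [[-0.1,-0.075,0],0.5,0],
  [[-0.14,-0.105,0],0.5,0],
  [[-0.18,-0.135,0],0.5,0],
  [[-0.22,-0.165,0],0.5,0],
  [[-0.26,-0.195,0],0.5,0],
  [[-0.3,-0.223,0],0.5,0],
  [[-0.34,-0.253,0],0.5,0],
  [[-0.38,-0.282,0],0.5,0],
  [[-0.42,-0.312,0],0.5,0],
  [[-0.455,-0.338,0],0.5,0],
  [[-0.485,-0.36,0.02],0.5,0],
  [[-0.505,-0.376,0.05],0.5,0],
  [[-0.52,-0.387,0.08],0.5,0],
  [[-0.529,-0.393,0.11],0.5,0],
  [[-0.5295,-0.394,0.13],0.5,0],
  [[-0.5295,-0.394,0.14],0.5,0],
  [[-0.5295,-0.394,0.14],0.5,0],
], newtons=20)

```text
time_s: 2.1
position: [0.5509, -0.0169, 0.0905]
tool_rot: [[-0.947, 0.32, -0.002], [0.32, 0.947, 0.001], [0.002, -0.0, -1.0]]
ft_force: [-0.3, 0.6, -0.1]
grip_width: -0.0002
gripper_force: 0.0
```

```bash
cat >> h.py <<'E'
def rel():
    q=np.load("unit.npz");R,o=q["R"],q["o"];s=env.observe();T=np.array(s["tool_rot"]);p=np.array(s["position"])
    print("t",s["time_s"],"unit xyz mm",(R.T@(p[:2]-o)*1e3).round(1),(p[2]*1e3).round(1),"toolx",(R.T@T[:2,0]).round(4),"T2",T[2].round(4),"F",np.round(s["ft_force"],1),s["grip_width"])
E
python3 - <<'E'
from h import *
rel()
d=snap("top"); a=d["img"][130:280,225:415,::-1]
d2=snap("scene"); b=d2["img"][215:335,225:415,::-1]
cv2.imwrite("pics/c2.png",cv2.convertScaleAbs(np.hstack([cv2.resize(x,(400,320),interpolation=cv2.INTER_CUBIC) for x in(a,b)]),alpha=1.5))
E
```

```text
t 2.1 unit xyz mm [-0.7  5.6] 90.5 toolx [-1.e+00  5.e-04] T2 [ 2.4e-03 -2.0e-04 -1.0e+00] F [-0.3  0.6 -0.1] -0.00015118428112082574
```

View pics/c2.png

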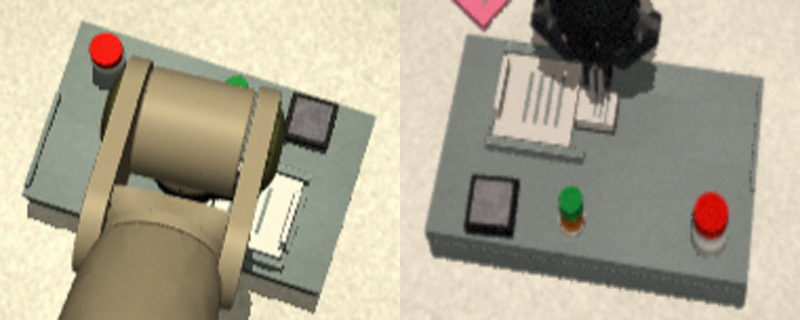

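>>> drive_tool([
  [[0,0.001,0.008],0,0],
  [[0,0.001,0.016],0,0],
  [[0,0.001,0.022],0,0],
  [[0,0.001,0.025],0,0],
  [[0,0.001,0.027],0,0],
  [[0,0.001,0.029],0,0],
  [[0,0.001,0.031],0,0],
  [[0,0.001,0.033],0,0],
  [[0,0.001,0.034],0,0],
  [[0,0.001,0.035],0,0],
  [[0,0.001,0.036],0,0],
  [[0,0.001,0.037],0,0],
  [[0,0.001,0.037],0,0],
])

```text
time_s: 3.5
position: [0.5521, -0.0158, 0.0542]
tool_rot: [[-0.947, 0.32, 0.0], [0.32, 0.947, -0.0], [-0.0, 0.0, -1.0]]
ft_force: [0.1, 0.7, 1.6]
grip_width: -0.0001
gripper_force: 1.0
```

>>> drive_tool([
  [[0,0,0.001],0,0],
  [[0,0,0.002],0,0],
  [[0,0,0.003],0,0],
  [[0,0,0.004],0,0],
  [[0,0,0.004],0,0],
])

```text
time_s: 4.0
position: [0.5522, -0.0158, 0.051]
tool_rot: [[-0.948, 0.32, 0.001], [0.32, 0.948, -0.0], [-0.001, 0.0, -1.0]]
ft_force: [-3.7, 0.3, 10.3]
grip_width: -0.0003
gripper_force: 5.2
```

>>> drive_tool([
  [[0,0,0.0005],0,0],
  [[0,0,0.001],0,0],
  [[0,0,0.001],0,0],
])

```text
time_s: 4.3
position: [0.5522, -0.0158, 0.0509]
tool_rot: [[-0.948, 0.32, 0.001], [0.32, 0.948, -0.0], [-0.001, -0.0, -1.0]]
ft_force: [-4.8, 1.2, 19.1]
grip_width: 0.0
gripper_force: 9.6
```

>>> drive_tool([
  [[0,0,-0.01],0,0],
  [[0,0,-0.03],0,0],
  [[0,0,-0.05],0,0],
  [[0,-0.01,-0.06],0,0],
  [[0,-0.03,-0.061],0,0],
  [[0,-0.055,-0.061],0,0],
  [[0,-0.08,-0.061],0,0],
  [[0,-0.105,-0.061],0,0],
  [[0,-0.125,-0.061],0,0],
  [[0,-0.137,-0.061],0,0],
  [[0,-0.142,-0.061],0,0],
  [[0,-0.142,-0.05],0,0],
  [[0,-0.142,-0.04],0,0],
  [[0,-0.142,-0.04],0,0],
])

```text
time_s: 5.7
position: [0.5059, -0.1492, 0.0874]
tool_rot: [[-0.948, 0.319, -0.003], [0.319, 0.948, 0.002], [0.004, 0.001, -1.0]]
ft_force: [-0.6, 0.8, -0.3]
grip_width: 0.0001
gripper_force: 0.0
```

Run:
```python
from h import *
rel()
d2=snap("scene"); b=d2["img"][215:335,225:415,::-1]
cv2.imwrite("pics/c3.png",cv2.convertScaleAbs(cv2.resize(b,None,fx=4,fy=4,interpolation=cv2.INTER_CUBIC),alpha=1.5))
```

```text
t 5.7 unit xyz mm [  -1.  -134.1] 87.4 toolx [-1.e+00 -8.e-04] T2 [ 3.6e-03  8.0e-04 -1.0e+00] F [-0.6  0.8 -0.3] 8.247343223733481e-05
```

View pics/c3.png

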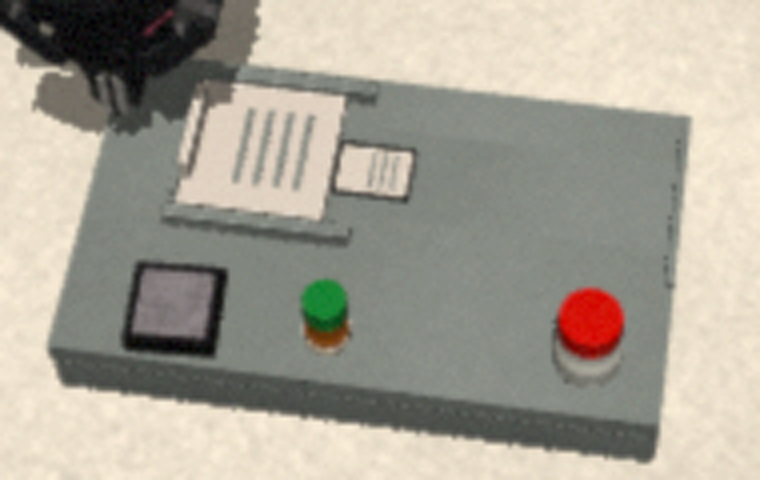

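The tab is flush with the deck at (375,172). The cover is still on its seat, and the shut fingers at (118,110) are behind the rib at (193,135). Next I lower them and approach the rib.

>>> drive_tool([
  [[-0.001,0,0.008],0,0],
  [[-0.001,0,0.016],0,0],
  [[-0.001,0,0.021],0,0],
  [[-0.001,0,0.0215],0,0],
  [[-0.001,0.003,0.0215],0,0],
  [[-0.001,0.007,0.0215],0,0],
  [[-0.001,0.011,0.0215],0,0],
  [[-0.001,0.015,0.0215],0,0],
  [[-0.001,0.019,0.0215],0,0],
  [[-0.001,0.023,0.0215],0,0],
  [[-0.001,0.027,0.0215],0,0],
  [[-0.001,0.031,0.0215],0,0],
  [[-0.001,0.035,0.0215],0,0],
  [[-0.001,0.039,0.0215],0,0],
  [[-0.001,0.043,0.0215],0,0],
  [[-0.001,0.047,0.0215],0,0],
  [[-0.001,0.047,0.0215],0,0],
])

```text
time_s: 7.45
position: [0.5227, -0.1056, 0.0678]
tool_rot: [[-0.948, 0.319, 0.0], [0.319, 0.948, 0.0], [0.0, 0.0, -1.0]]
ft_force: [-0.4, -0.0, 0.4]
grip_width: 0.0
gripper_force: 0.0
```

Run:
```python
from h import *
rel()
d2=snap("scene"); b=d2["img"][215:335,225:415,::-1]
cv2.imwrite("pics/c4.png",cv2.convertScaleAbs(cv2.resize(b,None,fx=4,fy=4,interpolation=cv2.INTER_CUBIC),alpha=1.5))
```

```text
t 7.45 unit xyz mm [  1.  -87.4] 67.8 toolx [-1.e+00 -4.e-04] T2 [ 0.e+00  3.e-04 -1.e+00] F [-0.4 -0.   0.4] 4.685136429208051e-05
```

View pics/c4.png

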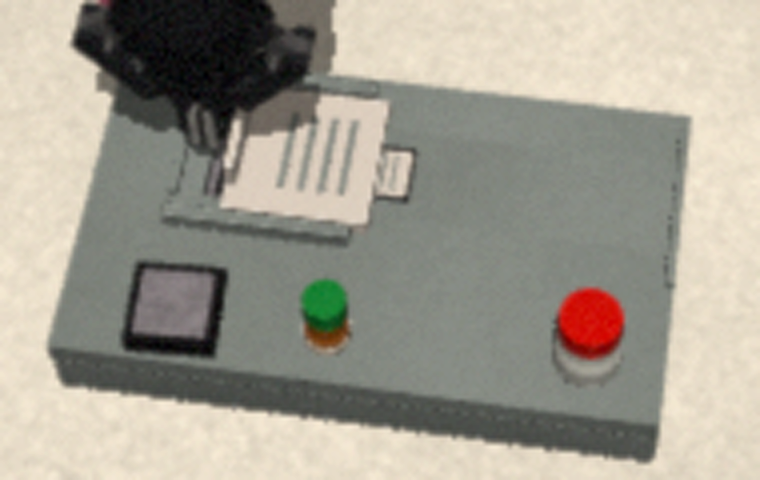

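The cover has slid about 24 mm and is passing over the tab squarely between the rails: its front edge is near (389,100)-(370,225), with the fingers at (205,125). I'll keep pushing.

>>> drive_tool([
  [[0.001,0.003,0],0,0],
  [[0.001,0.008,0],0,0],
  [[0.001,0.014,0],0,0],
  [[0.001,0.02,0],0,0],
  [[0.001,0.026,0],0,0],
  [[0.001,0.032,0],0,0],
  [[0.001,0.038,0],0,0],
  [[0.001,0.044,0],0,0],
  [[0.001,0.05,0],0,0],
  [[0.001,0.056,0],0,0],
  [[0.001,0.062,0],0,0],
  [[0.001,0.068,0],0,0],
  [[0.001,0.074,0],0,0],
  [[0.001,0.08,0],0,0],
  [[0.001,0.085,0],0,0],
  [[0.001,0.089,0],0,0],
  [[0.001,0.092,0],0,0],
  [[0.001,0.094,0],0,0],
  [[0.001,0.095,0],0,0],
  [[0.001,0.095,0],0,0],
])

```text
time_s: 9.5
position: [0.5521, -0.0157, 0.0678]
tool_rot: [[-0.947, 0.32, 0.0], [0.32, 0.947, 0.0], [0.0, 0.0, -1.0]]
ft_force: [0.2, 0.5, -0.5]
grip_width: 0.0004
gripper_force: 0.0
```

Run:
```python
from h import *
rel()
d2=snap("scene"); b=d2["img"][215:335,225:415,::-1]
cv2.imwrite("pics/c5.png",cv2.convertScaleAbs(cv2.resize(b,None,fx=4,fy=4,interpolation=cv2.INTER_CUBIC),alpha=1.5))
```

```text
t 9.5 unit xyz mm [0.  7.1] 67.8 toolx [-1.e+00  1.e-04] T2 [ 0.e+00  1.e-04 -1.e+00] F [ 0.2  0.5 -0.5] 0.0003812525638352464
```

View pics/c5.png

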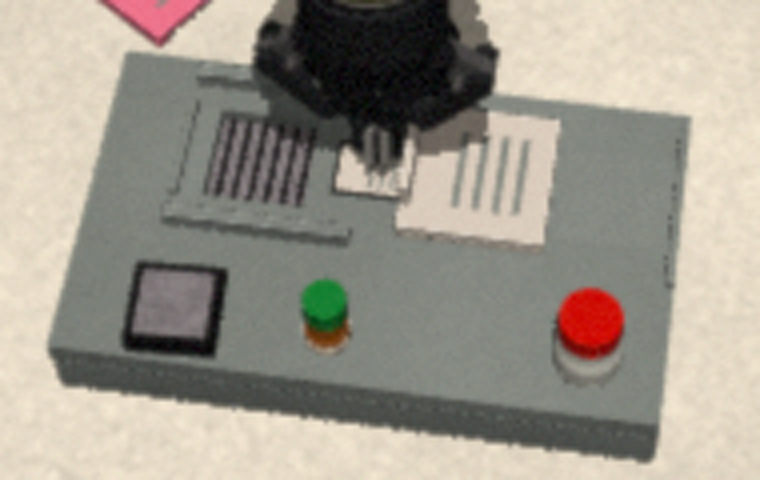

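The cover is straight at (395-560, 115-245), with its rear still at the tab's far edge. I'll push about 35 mm more, then back off and lift.

>>> drive_tool([
  [[0,0.003,0],0,0],
  [[0,0.008,0],0,0],
  [[0,0.013,0],0,0],
  [[0,0.018,0],0,0],
  [[0,0.023,0],0,0],
  [[0,0.028,0],0,0],
  [[0,0.032,0],0,0],
  [[0,0.034,0],0,0],
  [[0,0.035,0],0,0],
  [[0,0.035,0],0,0],
  [[0,0.032,0],0,0],
  [[0,0.024,0],0,0],
  [[0,0.014,0],0,0],
  [[0,0.01,-0.005],0,0],
  [[0,0.01,-0.025],0,0],
  [[0,0.005,-0.06],0,0],
  [[0,-0.03,-0.1],0,0],
  [[0,-0.07,-0.12],0,0],
  [[0,-0.1,-0.12],0,0],
  [[0,-0.1,-0.12],0,0],
])

```text
time_s: 11.55
position: [0.5193, -0.1139, 0.189]
tool_rot: [[-0.946, 0.324, 0.002], [0.324, 0.946, -0.001], [-0.002, -0.001, -1.0]]
ft_force: [0.1, 0.1, -1.3]
grip_width: -0.0002
gripper_force: 0.0
```

Run:
```python
from h import *
rel()
d2=snap("scene"); b=d2["img"][215:335,225:415,::-1]
cv2.imwrite("pics/c6.png",cv2.convertScaleAbs(cv2.resize(b,None,fx=4,fy=4,interpolation=cv2.INTER_CUBIC),alpha=1.5))
```

```text
t 11.55 unit xyz mm [  0.3 -96.3] 189.0 toolx [-1.      0.0044] T2 [-2.e-03 -9.e-04 -1.e+00] F [ 0.1  0.1 -1.3] -0.0002307546154127167
```

View pics/c6.png

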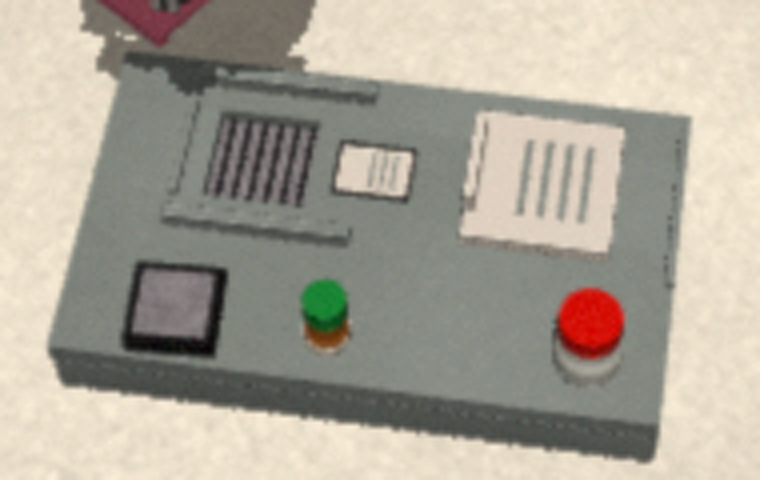

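The cover lies flat and straight on the landing at (460-625, 110-255), well past the pressed tab (375,172). It is clear of the end rim, and the other things on the unit haven't moved.

```bash
python3 -c "
from rig import env
print(env.close_job())"
```

```text
the job is handed in; nothing more can be done
None
```

The job is done and handed in: the tab was pressed down to its stop, and the cover was pushed along the rails and lies flat on the landing, past the tab, with nothing else on the unit disturbed (11.6 s used).

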